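# Return stray groceries to their shelf trays

### The arm

A 6-joint arm with a two-finger parallel gripper is mounted at the origin on the work surface. World frame = base frame: x ahead of the robot, y to its left, z up, the work surface at z = 0. Lengths are in m, angles in rad, forces in N, time in s.
With the tool pointing down it reaches from about 0.25 to 0.725 m from the base axis. Payload 4 kg.
Tool frame: the origin (TCP) lies between the finger pads; the fingertips stand 11 mm ahead of it and the grasp point (between the pads) lies 8 mm behind it (tcp_to_tips is the z of the fingertips in the tool frame, in m); z points along the fingers, y is the direction in which the jaws open and shut (so a half turn about z gives the same grasp; the last joint's range is limited). The gripper opens to 85 mm and grips with 20 to 120 N. Pads are 22 mm wide; open, the fingers measure 114 mm over their backs; the gripper's body (76 mm by 85 mm) begins 54 mm behind the grasp point. The pads swing forward as they close: fully open they stand 13 mm farther back than shut.
Start: joints at [1.313, 0.241, 0.005, 1.335, 0, 1.571], TCP at [0.127, 0.483, 0.242] pointing down, gripper open.
Joint ranges: [-2.72, 2.72], [-1.05, 1.87], [-1.09, 1.28], [-1.99, 2.15], [-1.42, 1.44], [-3.14, 3.14]. Speed limits (rad/s): [2.79, 2.79, 3.14, 3.14, 3.14, 3.14].

### API

Orientations are given as a unit quaternion [x, y, z, w].
In Python, from workcell import * gives the robot as it stands.
- The arm moves only by the tool move_arm, never from a script. Its argument "moves" is a list that holds one entry, the list of rows, each a list of 7 numbers: the shift along the world's x, y, z in units of 500 mm (1.0 is 500 mm), then the turn, a rotation vector about the world's x, y, z in units of 30 degrees (1.0 is 30 degrees), then the closure, from -1 (fully open) to 1 (shut), so that 0 is half open. A call has 1 to 8 rows; each row shifts and turns the pose as measured when the row begins; what a row does not reach is not made up. A row lasts 1/12 s, in which the tool goes at most 41.7 mm and 7.16 degrees, less where a joint would pass 70% of its speed; a pose out of reach is approached as far as the arm can. A call with a number of a shift or a turn outside -1 to 1 is refused whole. A call with a gripper value outside its range is refused whole. The fingers move at their own pace and stop on an object; the grip force is fixed at half the most. Time passes only in rows, so rows that do not move let the fingers close. It gives the time, the measured TCP pose, the force and the opening at its end, in the units of the state.
- get_obs(): the state, without advancing time (a new reading comes with each control period).
- camera(name): name is "side" or "top"; returns a dict with "pixels" (420x560x3 uint8, red, green, blue), "range_z" (420x560 float32, m along the optical axis (not along the pixel's ray), 0 where there is no reading), "fx", "fy", "cx", "cy" (pixels), "distortion" ([k1, k2, p1, p2, k3] as OpenCV has them; the pictures are not rectified), "extrinsics" (4x4, takes a point from camera to world coordinates). Camera axes: x right, y down, z forward; pixel columns grow to the right and rows downward; lengths in m; the calibration is good to about 2 mm. A picture is of the moment at which its call begins.
- job_done(): hands the job in, once; it reports no verdict.
The state is a dict: "clock": time; "joint_pos": joint angles; "joint_vel": joint speeds; "tau": joint torques, N m; "eef_pos": TCP position; "tool_rot": TCP orientation; "ft_force": force on the tool from outside, world axes, zero at the start; "ft_torque": the same for the moment, N m; "grip_width": finger opening in m.
Only numpy, scipy, OpenCV 4.12 (cv2) and the standard library are available. Lean on these libraries where they do the work, as an engineer would, in place of code of your own. Each camera call takes 0.05 s, during which the arm holds its last target.

### The job

Four stray groceries stand on the stocking table: put each one in the empty bay of the shelf tray that already holds one of its own kind, standing upright and flat on the tray floor inside the bay. Do not tip any of them over on the way, and leave the tape roll and the scanner where they lie.

Things in the scene. Friction and masses are not known exactly. Their poses are not given: they have to be found in the camera images.
- squat_jar_center (a point): Stray squat jar: wide low preserve jar of greenish glass with green contents and a white screw lid, 64 diameter, 60 mm tall, about 260 g. The point is its centre, half-way up; z along its upright axis. It starts standing on the table; grip it in its upper half.
- tall_jar_center (a point): Stray slim tall jar: greenish glass with green contents and a white screw lid, 50 diameter, 80 mm tall, about 240 g. The point is its centre, half-way up; z along its upright axis. It starts standing on the table; grip it in its upper half.
- can_center (a point): Stray food can: steel with bare ringed metal top and pale paper label, 58 diameter, 70 mm tall, about 250 g. The point is its centre, half-way up; z along its upright axis. It starts standing on the table; grip it in its upper half.
- carton_center (a point): Stray carton: plain brown cardboard box standing upright, 64 (its x) by 40 (its y) by 74 mm tall, about 120 g; take it across the 40 mm side. The point is its centre, half-way up; z along its upright axis. It starts standing on the table; grip it in its upper half.
- squat_jar_bay (a point): Empty bay for the squat jar: near half of a fixed low cardboard tray. A fixed item just like the squat jar fills the equal far bay, its axis 92 mm along +x. Bay 88 (x) by 88 mm (y) inside; walls 4 mm thick, tops 14 mm above the table. Point: middle of the bay on its floor, 4 mm above the table; axes the tray's, z up.
- tall_jar_bay (a point): Empty bay for the slim tall jar: near half of a fixed low cardboard tray. A fixed item just like the slim tall jar fills the equal far bay, its axis 78 mm along +x. Bay 74 (x) by 74 mm (y) inside; walls 4 mm thick, tops 14 mm above the table. Point: middle of the bay on its floor, 4 mm above the table; axes the tray's, z up.
- can_bay (a point): Empty bay for the can: near half of a fixed low cardboard tray. A fixed item just like the can fills the equal far bay, its axis 86 mm along +x. Bay 82 (x) by 82 mm (y) inside; walls 4 mm thick, tops 14 mm above the table. Point: middle of the bay on its floor, 4 mm above the table; axes the tray's, z up.
- carton_bay (a point): Empty bay for the carton: near half of a fixed low cardboard tray. A fixed item just like the carton fills the equal far bay, its axis 92 mm along +x. Bay 88 (x) by 64 mm (y) inside; walls 4 mm thick, tops 14 mm above the table. Point: middle of the bay on its floor, 4 mm above the table; axes the tray's, z up. The carton's 64 mm side goes along x.
- tape_center (a point): Bystander: upright-axis roll of brown packing tape lying flat, 90 diameter, 48 mm tall; point at its centre. Leave alone.
- scanner_center (a point): Bystander: grey and black handheld scanner lying flat, 143 long (its x) by 62 by 32 mm; point 16 mm above the table. Leave alone.
Not all that is in view belongs to the job. Leave any purple look-alike of the part that bears carton_center alone.

How it is judged:
At the end, for the whole second after the job is handed in: Each of the four goods stands in the empty bay of the tray of its own kind: centre within 20 mm of the bay's middle, seated on the tray floor (height within about 5 mm), within 0.1 rad of upright, released and at rest (horizontal distance between squat_jar_center and squat_jar_bay below 0.02 m and z of squat_jar_center in the frame of squat_jar_bay between 0.026 and 0.035 m and angle between each of squat_jar_center, tall_jar_center, can_center, carton_center's own z axis and vertical below 0.1 rad and linear speed of each of squat_jar, tall_jar, can, carton below 0.02 m/s and horizontal distance between tall_jar_center and tall_jar_bay below 0.02 m and z of tall_jar_center in the frame of tall_jar_bay between 0.036 and 0.045 m and horizontal distance between can_center and can_bay below 0.02 m and z of can_center in the frame of can_bay between 0.031 and 0.04 m and horizontal distance between carton_center and carton_bay below 0.02 m and z of carton_center in the frame of carton_bay between 0.033 and 0.042 m); the robot touches nothing.
It fails at once if one of the groceries is tipped over (angle between any of squat_jar_center, tall_jar_center, can_center, carton_center's own z axis and vertical above 0.7 rad).
It fails at once if the tape roll is pushed away (distance of tape_center from where it was at the start of the episode above 0.03 m).
It fails at once if the scanner is pushed away (distance of scanner_center from where it was at the start of the episode above 0.03 m).
It also fails if it takes over 104 s, if anything falls off the work surface, if the arm or the gripper's body presses on something with over 40 N, if the wrist force passes 120 N, or if a joint passes its speed limit or range.

## Working session

There is one attempt and no reset: what is moved stays moved. The work goes in short steps, Python scripts to look and compute and a tool call to move; the robot and the scene stay as the last step left them, time stands still between calls to the robot, and variables do not carry over. Pictures are saved under pics/ and viewed, and the job is handed in when it is done.

Besides the shell and the picture viewer there is one more tool, called after "Call:" as name(argument=value, ...), one argument or row to a line, values as JSON. move_arm: Moves the arm, as the interface text tells. Shifts and turns lie within -1 to 1; 1 stands for 500 mm of shift or 30 degrees of turn. Its arguments: {"type":"object","properties":{"moves":{"type":"array","items":{"type":"array","items":{"type":"array","items":{"type":"number"}}}}},"required":["moves"]}

```bash
ls; mkdir -p pics; python3 - <<'E'
from workcell import *
import cv2,numpy as np,pickle
o=get_obs();print(o)
for n in("top","side"):
    c=camera(n);cv2.imwrite(f"pics/{n}0.png",c["pixels"][:,:,::-1]);pickle.dump(c,open(f"{n}0.pkl","wb"))
    print(n,c["fx"],c["fy"],c["cx"],c["cy"],c["distortion"]);print(np.round(c["extrinsics"],3))
E
```

```text
pics
{'clock': 0.0, 'joint_pos': array([1.31299597e+00, 2.41443048e-01, 3.69337171e-03, 1.33518370e+00,
       1.17967310e-05, 1.57081840e+00]), 'joint_vel': array([-0.00215588, -0.00097782, -0.00083599,  0.00018062,  0.00044539,
        0.00111031]), 'tau': array([ 4.39166979e-05, -3.72319150e+01,  2.52406830e+01,  1.68827490e-02,
        1.19549636e-04, -8.29203884e-06]), 'eef_pos': array([0.12731628, 0.48288011, 0.24138614]), 'tool_rot': array([ 1.28554401e-01,  9.91701883e-01, -1.05890560e-03, -1.43189954e-04]), 'ft_force': array([0.43126799, 0.72968321, 0.71561506]), 'ft_torque': array([0.00719877, 0.06820606, 0.02966843]), 'grip_width': 0.08526307124578393}
top 476.49050578575685 476.49050578575685 278.09209600211966 209.44774781616138 [-0.16392027  0.          0.          0.          0.        ]
[[ 2.400e-02 -9.930e-01  1.110e-01  3.280e-01]
 [-1.000e+00 -2.400e-02  2.000e-03  5.000e-03]
 [ 1.000e-03 -1.110e-01 -9.940e-01  1.314e+00]
 [ 0.000e+00  0.000e+00  0.000e+00  1.000e+00]]
side 516.029545632583 516.029545632583 276.99035723500396 216.83149594361007 [-0.06137472  0.          0.          0.          0.        ]
[[ 0.982 -0.091  0.168  0.235]
 [-0.191 -0.506  0.841 -1.157]
 [ 0.009 -0.858 -0.514  0.759]
 [ 0.     0.     0.     1.   ]]
```

View pics/top0.png

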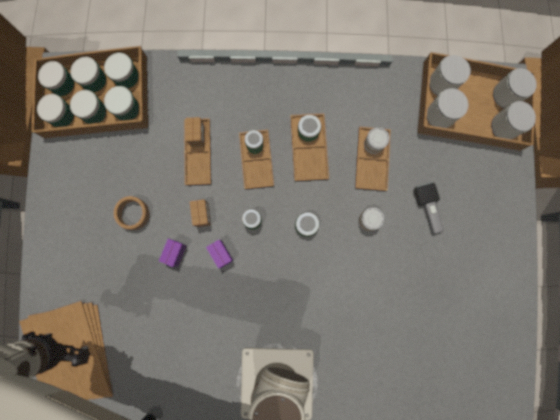

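View pics/side0.png

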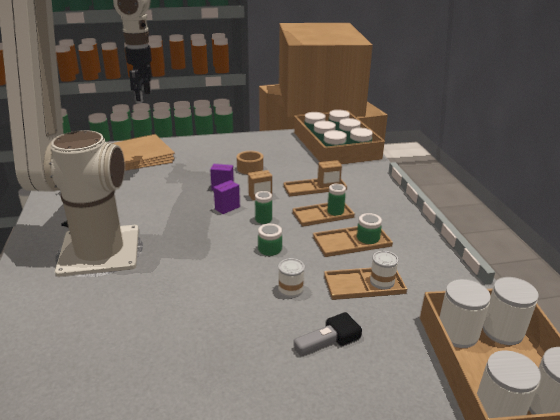

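Top view: the robot base is at (277,390), and world +x points up in the picture. The candidates are:
- **Carton:** stray brown at (199,212). Look-alikes are the purple boxes at (172,252) and (219,253), and the fixed carton at (193,130).
- **Slim jar:** stray at (251,218), fixed at (254,140).
- **Squat jar:** stray at (307,224), fixed at (309,127).
- **Can:** stray at (372,219), fixed at (377,139).
- **Bystanders:** tape at (131,212), scanner at (429,205).

I'll check these in one close crop.

```bash
python3 - <<'E'
import cv2
im=cv2.imread("pics/top0.png")[100:275,150:410]
cv2.imwrite("pics/crop0.png",cv2.resize(im,None,fx=3,fy=3,interpolation=cv2.INTER_CUBIC))
E
```

```text
(no output)
```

View pics/crop0.png

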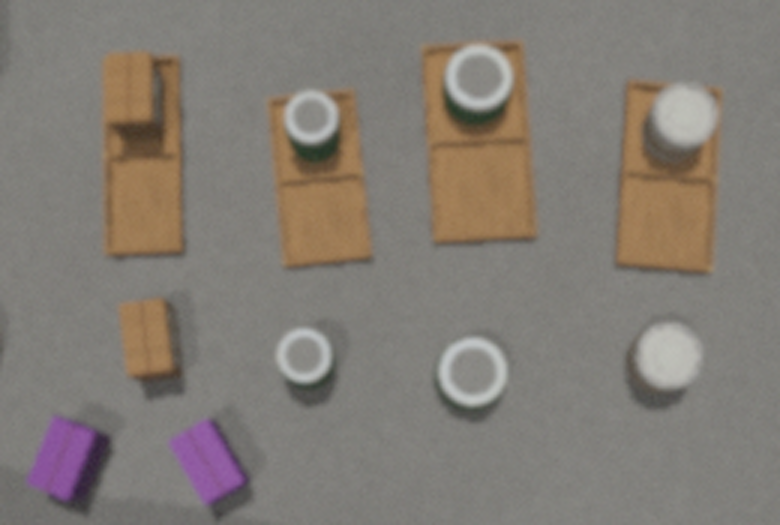

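The crop confirms the choices: the brown stray carton, the smaller-diameter slim jar, the wider squat jar and the bare-metal-top can. The near bays are all empty. Next I'll measure positions.

```bash
cat > h.py <<'E'
import numpy as np,cv2,pickle
def und(c,uv):
    K=np.array([[c["fx"],0,c["cx"]],[0,c["fy"],c["cy"]],[0,0,1]])
    return cv2.undistortPoints(np.asarray(uv,float).reshape(-1,1,2),K,np.array(c["distortion"]))[:,0]
def plane(c,uv,z):
    n=und(c,uv);E=np.array(c["extrinsics"]);d=np.c_[n,np.ones(len(n))]@E[:3,:3].T;o=E[:3,3]
    return o+d*((z-o[2])/d[:,2])[:,None]
def cloud(c):
    h,w=c["range_z"].shape;v,u=np.mgrid[:h,:w];n=und(c,np.c_[u.ravel(),v.ravel()])
    E=np.array(c["extrinsics"]);r=c["range_z"].ravel()[:,None]
    return ((np.c_[n,np.ones(len(n))]*r)@E[:3,:3].T+E[:3,3]).reshape(h,w,3)
E
python3 - <<'E'
from h import *
c=pickle.load(open("top0.pkl","rb"));P=cloud(c);Z=P[...,2]
print("table z",np.median(Z[280:300,350:450]))
seeds={"carton":(199,212,.074),"tall":(251,218,.08),"squat":(307,224,.06),"can":(372,219,.07),
"F_carton":(193,130,.078),"F_tall":(254,140,.084),"F_squat":(309,127,.064),"F_can":(377,139,.074),"tape":(131,212,.048),"scan":(429,205,.03),"pur1":(172,252,.074),"pur2":(219,253,.074)}
for k,(u,v,h) in seeds.items():
    m=(abs(Z-h)<.010).astype(np.uint8)
    n,l,s,ce=cv2.connectedComponentsWithStats(m)
    sub=l[v-8:v+9,u-8:u+9];i=np.bincount(sub[sub>0]).argmax() if (sub>0).any() else 0
    cn=max(cv2.findContours((l==i).astype(np.uint8),cv2.RETR_EXTERNAL,cv2.CHAIN_APPROX_NONE)[0],key=len)[:,0]
    W=plane(c,cn,h)[:,:2].astype(np.float32)
    r=cv2.minAreaRect(W*1000);(cx,cy),rad=cv2.minEnclosingCircle(W*1000)
    print(k,"medz %.3f"%np.median(Z[l==i]),"rect",np.round(r[0],1),np.round(r[1],1),round(r[2],1),"circ",round(cx,1),round(cy,1),round(rad,1),"cent",np.round(plane(c,[ce[i]],h)[0,:2]*1000,1))
# trays : brown colour
hsv=cv2.cvtColor(c["pixels"],cv2.COLOR_RGB2HSV)
m=((hsv[...,0]<20)&(hsv[...,1]>90)&(hsv[...,2]>50)&(Z<.03)).astype(np.uint8)
n,l,s,ce=cv2.connectedComponentsWithStats(m)
for k,(u,v) in {"carton":(199,167),"tall":(258,173),"squat":(310,161),"can":(372,174)}.items():
    i=l[v,u];cn=max(cv2.findContours((l==i).astype(np.uint8),cv2.RETR_EXTERNAL,cv2.CHAIN_APPROX_NONE)[0],key=len)[:,0]
    W=plane(c,cn,.010)[:,:2].astype(np.float32)*1000
    r=cv2.minAreaRect(W);print(k,s[i],np.round(r[0],1),np.round(r[1],1),round(r[2],1),np.round(cv2.boxPoints(r)).tolist())
E
```

```text
table z -5.249219477532208e-06
carton medz 0.074 rect [454.8 216.7] [65.2 42. ] 9.5 circ 455.0 217.5 38.0 cent [454.8 216.7]
tall medz 0.080 rect [440.8  75.6] [44.4 44.2] 46.6 circ 441.7 75.8 23.2 cent [441.5  75.9]
squat medz 0.060 rect [433.  -71.5] [55.6 55.6] 1.3 circ 433.0 -71.5 29.4 cent [432.9 -71.5]
can medz 0.068 rect [ 450.6 -243.9] [58.4 58.9] 0.3 circ 449.6 -243.2 30.4 cent [ 450.  -243.1]
F_carton medz 0.078 rect [678.2 240.9] [67.7 38.2] 3.0 circ 677.8 241.0 37.2 cent [677.6 241.1]
F_tall medz 0.084 rect [653.4  76.8] [46.2 45.5] 45.8 circ 653.3 75.9 23.9 cent [653.2  76.3]
F_squat medz 0.064 rect [697.4 -69.8] [56.3 57. ] 1.0 circ 698.6 -70.1 29.8 cent [698.1 -70.1]
F_can medz 0.072 rect [ 667.  -257.3] [54.7 61.3] 89.2 circ 666.9 -256.7 30.7 cent [ 667.2 -257.1]
tape medz -0.000 rect [503.9   0.8] [1274.3 1780.2] 1.5 circ 566.3 2.4 1059.5 cent [466.3   1.6]
scan medz 0.029 rect [ 486.7 -413.3] [142.4  63.2] 13.7 circ 487.8 -415.7 71.8 cent [ 498.3 -411.8]
pur1 medz 0.074 rect [347.1 286.6] [43.  62.9] 68.7 circ 347.9 287.2 35.8 cent [347.  287.2]
pur2 medz 0.074 rect [347.7 159.4] [64.6 41.3] 31.8 circ 347.1 159.7 36.9 cent [347.3 159.4]
carton [ 185  119   26   66 1180] [633.1 238.1] [187.4  70.5] 3.1 [[538.0, 268.0], [541.0, 198.0], [729.0, 208.0], [725.0, 278.0]]
tall [ 240  131   33   58 1189] [613.8  72.2] [159.2  79.1] 7.5 [[530.0, 101.0], [540.0, 23.0], [698.0, 43.0], [688.0, 122.0]]
squat [ 291  114   37   67 1611] [653.1 -75.2] [188.1  94. ] 4.6 [[556.0, -36.0], [563.0, -130.0], [751.0, -115.0], [743.0, -21.0]]
can [ 356  127   33   64 1342] [ 625.1 -254.6] [ 88.1 175.3] 86.8 [[535.0, -294.0], [710.0, -304.0], [715.0, -216.0], [540.0, -206.0]]
```

Bays, agreeing between two estimates (fixed item minus pitch, and tray outline), in mm:

| Item | Bay middle |
|---|---|
| carton | (586.5, 235.8), 3.1° |
| tall | (575.5, 66.5) |
| squat | (607, −78) |
| can | (581.7, −252.2) |

I'll start with the carton, jaw axis at about 99.5°.

Call:
move_arm(
  moves=[
    [[0.064, -0.052, -0.01, 0, 0, 0.08, -1], [0.064, -0.052, -0.01, 0, 0, 0.08, -1], [0.064, -0.052, -0.01, 0, 0, 0.08, -1], [0.064, -0.052, -0.01, 0, 0, 0.08, -1], [0.064, -0.052, -0.01, 0, 0, 0.08, -1], [0.064, -0.052, -0.01, 0, 0, 0.08, -1], [0.064, -0.052, -0.01, 0, 0, 0.08, -1], [0.064, -0.052, -0.01, 0, 0, 0.08, -1]],
  ],
)

```text
clock: 0.77
eef_pos: [0.3791, 0.2744, 0.1983]
tool_rot: [-0.057, 0.998, -0.001, -0.002]
ft_force: [0.4, 0.6, 0.5]
grip_width: 0.0854
```

```bash
cat > st.py <<'E'
import sys,numpy as np
from workcell import *
from scipy.spatial.transform import Rotation as R
o=get_obs();p=o["eef_pos"]*1000;r=R.from_quat(o["tool_rot"]);M=r.as_matrix()
th=np.degrees(np.arctan2(M[1,1],M[0,1]))
print("t %.2f"%o["clock"],"tcp",np.round(p,1),"jaw",round(th,1),"z",np.round(M[:,2],3),"j1,j6",np.round(np.degrees(o["joint_pos"][[0,5]]),1),"F",np.round(o["ft_force"],1),"w %.1f"%(o["grip_width"]*1000))
if len(sys.argv)>3:
    t=np.array([float(a) for a in sys.argv[1:4]]);print("units to go",np.round((t-p)/500,4),end=" ")
    tz=np.cross(M[:,2],[0,0,-1])
    a=float(sys.argv[4])-th if len(sys.argv)>4 else 0
    print("rot",np.round(np.degrees(tz)/30,3),"rz",round(a/30,3))
E
python3 st.py 455 217 180 99.5
```

```text
t 0.77 tcp [379.1 274.4 198.3] jaw 96.5 z [-0.004 -0.002 -1.   ] j1,j6 [35.9 29.3] F [0.4 0.6 0.5] w 85.4
units to go [ 0.1518 -0.1147 -0.0366] rot [ 0.004 -0.008  0.   ] rz 0.1
```

Call:
move_arm(
  moves=[
    [[0.05, -0.038, -0.01, 0, 0, 0.04, -1], [0.05, -0.038, -0.01, 0, 0, 0.04, -1], [0.035, -0.027, -0.01, 0, 0, 0.02, -1], [0.01, -0.007, -0.01, 0, 0, 0, -1], [0.005, -0.003, -0.01, 0, 0, 0, -1], [0, 0, 0, 0, 0, 0, -1]],
  ],
)

```text
clock: 1.27
eef_pos: [0.4606, 0.2073, 0.1683]
tool_rot: [-0.078, 0.997, -0.003, -0.004]
ft_force: [0.1, -0.7, 1.2]
grip_width: 0.0854
```

```bash
python3 st.py 454.8 216.7 45 99.5
```

```text
t 1.27 tcp [460.6 207.3 168.3] jaw 99.0 z [-0.008 -0.006 -1.   ] j1,j6 [24.3 15.3] F [ 0.1 -0.7  1.2] w 85.4
units to go [-0.0116  0.0188 -0.2466] rot [ 0.011 -0.016  0.   ] rz 0.017
```

Call:
move_arm(
  moves=[
    [[-0.006, 0.01, 0, 0.01, -0.01, 0.01, -1], [-0.004, 0.006, -0.03, 0, 0, 0.005, -1], [0, 0, -0.05, 0, 0, 0, -1], [0, 0, -0.05, 0, 0, 0, -1], [0, 0, -0.02, 0, 0, 0, -1], [0, 0, 0, 0, 0, 0, -1]],
  ],
)

```text
clock: 1.77
eef_pos: [0.4494, 0.2237, 0.0933]
tool_rot: [-0.089, 0.996, 0.003, 0.0]
ft_force: [-0.5, 0.9, -0.7]
grip_width: 0.0854
```

```bash
python3 st.py 454.8 216.7 42 99.5
```

```text
t 1.77 tcp [449.4 223.7  93.3] jaw 100.2 z [-0.     0.006 -1.   ] j1,j6 [26.3 16.1] F [-0.5  0.9 -0.7] w 85.4
units to go [ 0.0108 -0.0141 -0.1026] rot [-0.011 -0.001 -0.   ] rz -0.022
```

Call:
move_arm(
  moves=[
    [[0, 0, 0, 0, 0, 0, -1], [0, 0, 0, 0, 0, 0, -1], [0, 0, 0, 0, 0, 0, -1]],
  ],
)

```text
clock: 2.02
eef_pos: [0.447, 0.2268, 0.0948]
tool_rot: [-0.092, 0.996, 0.003, 0.0]
ft_force: [0.4, 0.3, -0.2]
grip_width: 0.0854
```

```bash
python3 st.py 454.8 216.7 42 99.5
```

```text
t 2.02 tcp [447.  226.8  94.8] jaw 100.5 z [-0.     0.007 -1.   ] j1,j6 [26.7 16.2] F [ 0.4  0.3 -0.2] w 85.4
units to go [ 0.0156 -0.0203 -0.1057] rot [-0.013 -0.001 -0.   ] rz -0.034
```

Call:
move_arm(
  moves=[
    [[0.014, -0.018, 0, 0, 0, -0.02, -1], [0, 0, 0, 0, 0, 0, -1], [0, 0, 0, 0, 0, 0, -1], [0, 0, 0, 0, 0, 0, -1]],
  ],
)

```text
clock: 2.35
eef_pos: [0.4569, 0.2184, 0.0984]
tool_rot: [-0.086, 0.996, 0.005, 0.003]
ft_force: [-0.1, 0.1, 0.3]
grip_width: 0.0856
```

```bash
python3 st.py 454.8 216.7 42 99.5
```

```text
t 2.35 tcp [456.9 218.4  98.4] jaw 99.9 z [ 0.006  0.01  -1.   ] j1,j6 [25.3 15.5] F [-0.1  0.1  0.3] w 85.6
units to go [-0.0042 -0.0034 -0.1128] rot [-0.019  0.012  0.   ] rz -0.013
```

Call:
move_arm(
  moves=[
    [[-0.002, -0.002, -0.03, -0.012, 0.008, -0.01, -1], [0, 0, -0.03, -0.005, 0.004, 0, -1], [0, 0, -0.03, 0, 0, 0, -1], [0, 0, -0.015, 0, 0, 0, -1], [0, 0, 0, 0, 0, 0, -1], [0, 0, 0, 0, 0, 0, -1]],
  ],
)

```text
clock: 2.85
eef_pos: [0.459, 0.2171, 0.0468]
tool_rot: [-0.082, 0.997, 0.002, 0.003]
ft_force: [-0.7, -0.1, 0.1]
grip_width: 0.0853
```

```bash
python3 st.py 454.8 216.7 42 99.5
```

```text
t 2.85 tcp [459.  217.1  46.8] jaw 99.4 z [ 0.006  0.004 -1.   ] j1,j6 [25.3 15.9] F [-0.7 -0.1  0.1] w 85.3
units to go [-0.0084 -0.0009 -0.0097] rot [-0.007  0.011  0.   ] rz 0.004
```

Close enough (4 mm along the carton's long side). I'll trim a little and close.

Call:
move_arm(
  moves=[
    [[-0.007, -0.001, -0.008, -0.006, 0.01, 0, -1], [0, 0, 0, 0, 0, 0, -1], [0, 0, 0, 0, 0, 0, 1], [0, 0, 0, 0, 0, 0, 1], [0, 0, 0, 0, 0, 0, 1], [0, 0, 0, 0, 0, 0, 1], [0, 0, 0, 0, 0, 0, 1], [0, 0, 0, 0, 0, 0, 1]],
  ],
)

```text
clock: 3.52
eef_pos: [0.4572, 0.2176, 0.0459]
tool_rot: [-0.082, 0.997, 0.001, 0.002]
ft_force: [-0.3, -0.2, -0.6]
grip_width: 0.0396
```

```bash
python3 st.py 454.8 216.7 42 99.5
```

```text
t 3.52 tcp [457.2 217.6  45.9] jaw 99.4 z [ 0.005  0.003 -1.   ] j1,j6 [25.4 16.1] F [-0.3 -0.2 -0.6] w 39.6
units to go [-0.0049 -0.0018 -0.0077] rot [-0.005  0.009  0.   ] rz 0.005
```

Call:
move_arm(
  moves=[
    [[0, 0, 0.025, 0, 0.008, 0, 1], [0, 0, 0.03, 0, 0, 0, 1], [0, 0, 0.03, 0, 0, 0, 1], [0.02, 0.003, 0.02, 0, 0, -0.03, 1], [0.04, 0.006, 0, 0, 0, -0.04, 1], [0.045, 0.006, 0, 0, 0, -0.04, 1], [0.045, 0.006, 0, 0, 0, -0.04, 1], [0.03, 0.004, 0, 0, 0, -0.02, 1]],
  ],
)

```text
clock: 4.18
eef_pos: [0.5436, 0.2285, 0.0992]
tool_rot: [-0.036, 0.999, -0.0, -0.005]
ft_force: [0.2, -0.4, -1.0]
grip_width: 0.0391
```

```bash
python3 st.py 588.5 236.8 70 93.1
```

```text
t 4.18 tcp [543.6 228.5  99.2] jaw 94.2 z [-0.009 -0.    -1.   ] j1,j6 [22.7 18.5] F [ 0.2 -0.4 -1. ] w 39.1
units to go [ 0.0899  0.0166 -0.0584] rot [ 0.001 -0.017  0.   ] rz -0.036
```

Call:
move_arm(
  moves=[
    [[0.03, 0.005, 0, 0, -0.01, -0.015, 1], [0.025, 0.004, 0, 0, -0.005, -0.01, 1], [0.012, 0.003, 0, 0, 0, 0, 1], [0, 0, 0, 0, 0, 0, 1], [0, 0, 0, 0, 0, 0, 1], [0, 0, 0, 0, 0, 0, 1]],
  ],
)

```text
clock: 4.68
eef_pos: [0.5801, 0.2342, 0.0965]
tool_rot: [-0.029, 1.0, -0.001, -0.002]
ft_force: [1.0, -0.8, -1.2]
grip_width: 0.0393
```

```bash
python3 st.py 588.5 236.8 50 93.1
```

```text
t 4.68 tcp [580.1 234.2  96.5] jaw 93.3 z [-0.003 -0.002 -1.   ] j1,j6 [22.  18.7] F [ 1.  -0.8 -1.2] w 39.3
units to go [ 0.0168  0.0051 -0.0931] rot [ 0.003 -0.006  0.   ] rz -0.006
```

Call:
move_arm(
  moves=[
    [[0.012, 0.003, 0, 0, -0.005, 0, 1], [0.003, 0.001, -0.02, 0, 0, 0, 1], [0, 0, -0.025, 0, 0, 0, 1], [0, 0, -0.02, 0, 0, 0, 1], [0, 0, -0.01, 0, 0, 0, 1], [0, 0, 0, 0, 0, 0, 1], [0, 0, 0, 0, 0, 0, 1]],
  ],
)

```text
clock: 5.27
eef_pos: [0.585, 0.2362, 0.0556]
tool_rot: [-0.03, 1.0, -0.001, -0.002]
ft_force: [-0.4, -1.5, -1.4]
grip_width: 0.0394
```

```bash
python3 st.py 588.5 236.8 50 93.1
```

```text
t 5.27 tcp [585.  236.2  55.6] jaw 93.4 z [-0.003 -0.002 -1.   ] j1,j6 [22.  18.6] F [-0.4 -1.5 -1.4] w 39.4
units to go [ 0.007   0.0011 -0.0111] rot [ 0.005 -0.006  0.   ] rz -0.01
```

Call:
move_arm(
  moves=[
    [[0.005, 0.001, -0.005, 0.004, -0.006, 0, 1], [0, 0, -0.004, 0, 0, 0, 1], [0, 0, -0.003, 0, 0, 0, 1], [0, 0, -0.002, 0, 0, 0, 1], [0, 0, 0, 0, 0, 0, 1]],
  ],
)

```text
clock: 5.68
eef_pos: [0.5884, 0.2371, 0.0499]
tool_rot: [-0.03, 1.0, 0.0, 0.001]
ft_force: [-0.5, 0.1, -1.7]
grip_width: 0.04
```

```bash
python3 st.py 588.5 236.8 50 93.1
```

```text
t 5.68 tcp [588.4 237.1  49.9] jaw 93.4 z [ 0.002  0.001 -1.   ] j1,j6 [22.  18.6] F [-0.5  0.1 -1.7] w 40.0
units to go [ 0.0001 -0.0006  0.0001] rot [-0.001  0.004  0.   ] rz -0.01
```

Call:
move_arm(
  moves=[
    [[0, 0, -0.002, 0, 0, 0, 1], [0, 0, 0, 0, 0, 0, 0.2], [0, 0, 0, 0, 0, 0, -0.2], [0, 0, 0, 0, 0, 0, -0.5], [0, 0, 0, 0, 0, 0, -0.8], [0, 0, 0, 0, 0, 0, -1], [0, 0, 0.02, 0, 0, 0, -1], [0, 0, 0.03, 0, 0, 0, -1]],
  ],
)

```text
clock: 6.35
eef_pos: [0.5874, 0.2367, 0.0727]
tool_rot: [-0.03, 1.0, -0.0, -0.0]
ft_force: [-0.3, 0.6, -0.4]
grip_width: 0.0854
```

```bash
python3 st.py 588.5 236.8 180 93.1
```

```text
t 6.35 tcp [587.4 236.7  72.7] jaw 93.4 z [-0.001 -0.001 -1.   ] j1,j6 [21.9 18.6] F [-0.3  0.6 -0.4] w 85.4
units to go [0.0022 0.0003 0.2146] rot [ 0.001 -0.002  0.   ] rz -0.01
```

Call:
move_arm(
  moves=[
    [[0, 0, 0.06, 0, 0, 0, -1], [0, 0, 0.06, 0, 0, 0, -1], [-0.03, -0.033, 0.05, 0, 0, -0.01, -1], [-0.05, -0.055, 0.02, 0, 0, -0.02, -1], [-0.05, -0.055, 0, 0, 0, -0.02, -1], [-0.05, -0.055, 0, 0, 0, -0.02, -1], [-0.04, -0.044, 0, 0, 0, -0.02, -1], [-0.03, -0.033, 0, 0, 0, 0, -1]],
  ],
)

```text
clock: 7.02
eef_pos: [0.4631, 0.0995, 0.1805]
tool_rot: [-0.008, 1.0, 0.002, 0.008]
ft_force: [-0.4, 0.0, -0.1]
grip_width: 0.0854
```

```bash
python3 st.py 441.3 75.8 120 91
```

```text
t 7.02 tcp [463.1  99.5 180.5] jaw 90.9 z [ 0.015  0.004 -1.   ] j1,j6 [12.1 11.2] F [-0.4  0.  -0.1] w 85.4
units to go [-0.0435 -0.0474 -0.1211] rot [-0.008  0.03   0.   ] rz 0.003
```

Call:
move_arm(
  moves=[
    [[-0.015, -0.017, 0, -0.005, 0.02, 0, -1], [-0.007, -0.008, 0, 0, 0.01, 0, -1], [0, 0, -0.02, 0, 0, 0, -1], [0, 0, -0.03, 0, 0, 0, -1], [0, 0, -0.02, 0, 0, 0, -1], [0, 0, 0, 0, 0, 0, -1], [0, 0, 0, 0, 0, 0, -1]],
  ],
)

```text
clock: 7.6
eef_pos: [0.4539, 0.0864, 0.1471]
tool_rot: [-0.007, 1.0, 0.002, 0.003]
ft_force: [-0.3, -0.0, 0.5]
grip_width: 0.0851
```

```bash
python3 st.py 441.3 75.8 110 91
```

```text
t 7.60 tcp [453.9  86.4 147.1] jaw 90.8 z [ 0.007  0.004 -1.   ] j1,j6 [10.7  9.9] F [-0.3 -0.   0.5] w 85.1
units to go [-0.0252 -0.0212 -0.0741] rot [-0.008  0.013  0.   ] rz 0.007
```

Call:
move_arm(
  moves=[
    [[-0.018, -0.016, 0, -0.006, 0.01, 0, -1], [-0.006, -0.005, -0.01, 0, 0, 0, -1], [0, 0, -0.03, 0, 0, 0, -1], [0, 0, -0.01, 0, 0, 0, -1], [0, 0, 0, 0, 0, 0, -1], [0, 0, 0, 0, 0, 0, -1]],
  ],
)

```text
clock: 8.1
eef_pos: [0.4425, 0.0761, 0.1215]
tool_rot: [-0.008, 1.0, 0.0, 0.001]
ft_force: [0.3, 0.2, 0.2]
grip_width: 0.0855
```

```bash
python3 st.py 441.3 75.8 40 91
```

```text
t 8.10 tcp [442.5  76.1 121.5] jaw 90.9 z [ 0.002  0.001 -1.   ] j1,j6 [9.7 8.8] F [0.3 0.2 0.2] w 85.5
units to go [-0.0024 -0.0006 -0.163 ] rot [-0.002  0.004  0.   ] rz 0.002
```

Call:
move_arm(
  moves=[
    [[-0.002, 0, -0.03, 0, 0, 0, -1], [0, 0, -0.045, 0, 0, 0, -1], [0, 0, -0.04, 0, 0, 0, -1], [0, 0, -0.03, 0, 0, 0, -1], [0, 0, -0.012, 0, 0, 0, -1], [0, 0, 0, 0, 0, 0, -1], [0, 0, 0, 0, 0, 0, -1]],
  ],
)

```text
clock: 8.68
eef_pos: [0.4463, 0.0768, 0.0458]
tool_rot: [-0.008, 1.0, 0.001, 0.007]
ft_force: [0.2, -0.2, -0.2]
grip_width: 0.0851
```

```bash
python3 st.py 441.3 75.8 40 91
```

```text
t 8.68 tcp [446.3  76.8  45.8] jaw 90.9 z [ 0.014  0.003 -1.   ] j1,j6 [9.7 8.8] F [ 0.2 -0.2 -0.2] w 85.1
units to go [-0.0101 -0.002  -0.0117] rot [-0.006  0.026  0.   ] rz 0.002
```

Call:
move_arm(
  moves=[
    [[-0.008, -0.002, -0.01, -0.006, 0.024, 0, -1], [-0.002, 0, 0, 0, 0.004, 0, -1], [0, 0, 0, 0, 0, 0, -1], [0, 0, 0, 0, 0, 0, -1]],
  ],
)

```text
clock: 9.02
eef_pos: [0.4435, 0.0762, 0.0436]
tool_rot: [-0.008, 1.0, 0.0, 0.002]
ft_force: [-0.4, -0.9, 0.6]
grip_width: 0.0856
```

```bash
python3 st.py 441.3 75.8 40 91
```

```text
t 9.02 tcp [443.5  76.2  43.6] jaw 90.9 z [ 0.003  0.001 -1.   ] j1,j6 [9.7 8.8] F [-0.4 -0.9  0.6] w 85.6
units to go [-0.0044 -0.0007 -0.0071] rot [-0.001  0.006  0.   ] rz 0.002
```

Call:
move_arm(
  moves=[
    [[-0.004, -0.001, -0.005, 0, 0.006, 0, -1], [0, 0, 0, 0, 0, 0, 0], [0, 0, 0, 0, 0, 0, 1], [0, 0, 0, 0, 0, 0, 1], [0, 0, 0, 0, 0, 0, 1], [0, 0, 0, 0, 0, 0, 1], [0, 0, 0, 0, 0, 0, 1]],
  ],
)

```text
clock: 9.6
eef_pos: [0.4426, 0.0762, 0.0424]
tool_rot: [-0.008, 1.0, 0.001, 0.002]
ft_force: [-0.1, -0.2, 0.2]
grip_width: 0.0488
```

```bash
python3 st.py 441.3 75.8 40 91
```

```text
t 9.60 tcp [442.6  76.2  42.4] jaw 90.9 z [ 0.003  0.002 -1.   ] j1,j6 [9.7 8.8] F [-0.1 -0.2  0.2] w 48.8
units to go [-0.0026 -0.0008 -0.0048] rot [-0.004  0.006  0.   ] rz 0.002
```

Call:
move_arm(
  moves=[
    [[0, 0, 0.025, 0, 0.004, 0, 1], [0, 0, 0.03, 0, 0, 0, 1], [0, 0, 0.03, 0, 0, 0, 1], [0.02, -0.002, 0.015, 0, 0, 0, 1], [0.04, -0.003, 0, 0, 0, 0, 1], [0.045, -0.003, 0, 0, 0, 0, 1], [0.045, -0.003, 0, 0, 0, 0, 1], [0.03, -0.002, 0, 0, 0, 0, 1]],
  ],
)

```text
clock: 10.27
eef_pos: [0.5251, 0.0679, 0.0897]
tool_rot: [-0.009, 1.0, -0.001, -0.009]
ft_force: [-0.0, 0.5, -1.6]
grip_width: 0.0488
```

```bash
python3 st.py 576.3 66.6 46.4 91
```

```text
t 10.27 tcp [525.1  67.9  89.7] jaw 91.0 z [-0.017 -0.002 -1.   ] j1,j6 [7.4 6.3] F [-0.   0.5 -1.6] w 48.8
units to go [ 0.1025 -0.0026 -0.0865] rot [ 0.004 -0.033  0.   ] rz -0.001
```

Call:
move_arm(
  moves=[
    [[0.035, 0, 0, 0.002, -0.02, 0, 1], [0.03, 0, 0, 0, -0.01, 0, 1], [0.02, 0, 0, 0, 0, 0, 1], [0.006, 0, 0, 0, 0, 0, 1], [0, 0, 0, 0, 0, 0, 1], [0, 0, 0, 0, 0, 0, 1]],
  ],
)

```text
clock: 10.77
eef_pos: [0.5722, 0.0665, 0.084]
tool_rot: [-0.008, 1.0, -0.001, -0.005]
ft_force: [0.4, -0.6, -2.8]
grip_width: 0.0493
```

```bash
python3 st.py 576.3 66.6 46.4 91
```

```text
t 10.77 tcp [572.2  66.5  84. ] jaw 90.9 z [-0.009 -0.003 -1.   ] j1,j6 [6.7 5.7] F [ 0.4 -0.6 -2.8] w 49.3
units to go [ 0.0082  0.0002 -0.0751] rot [ 0.006 -0.018  0.   ] rz 0.002
```

Call:
move_arm(
  moves=[
    [[0.006, 0, -0.01, 0.005, -0.018, 0, 1], [0.002, 0, -0.02, 0, 0, 0, 1], [0, 0, -0.02, 0, 0, 0, 1], [0, 0, -0.01, 0, 0, 0, 1], [0, 0, 0, 0, 0, 0, 1], [0, 0, 0, 0, 0, 0, 1]],
  ],
)

```text
clock: 11.27
eef_pos: [0.5717, 0.0663, 0.049]
tool_rot: [-0.009, 1.0, -0.0, -0.003]
ft_force: [-0.1, 0.3, -3.1]
grip_width: 0.049
```

```bash
python3 st.py 576.3 66.6 46.4 91
```

```text
t 11.27 tcp [571.7  66.3  49. ] jaw 91.0 z [-0.005 -0.001 -1.   ] j1,j6 [6.6 5.6] F [-0.1  0.3 -3.1] w 49.0
units to go [ 0.0092  0.0006 -0.0053] rot [ 0.001 -0.01   0.   ] rz 0.001
```

Call:
move_arm(
  moves=[
    [[0.008, 0, -0.002, 0, -0.01, 0, 1], [0.002, 0, -0.002, 0, 0, 0, 1], [0, 0, -0.002, 0, 0, 0, 1], [0, 0, 0, 0, 0, 0, 1]],
  ],
)

```text
clock: 11.6
eef_pos: [0.5771, 0.0664, 0.0469]
tool_rot: [-0.009, 1.0, -0.0, 0.0]
ft_force: [0.2, 0.3, -2.1]
grip_width: 0.0486
```

```bash
python3 st.py 576.3 66.6 46.4 91
```

```text
t 11.60 tcp [577.1  66.4  46.9] jaw 91.0 z [ 0.001 -0.001 -1.   ] j1,j6 [6.6 5.6] F [ 0.2  0.3 -2.1] w 48.6
units to go [-0.0015  0.0004 -0.0009] rot [0.001 0.001 0.   ] rz 0.001
```

Call:
move_arm(
  moves=[
    [[0, 0, -0.003, 0, 0, 0, 1], [0, 0, 0, 0, 0, 0, 0.2], [0, 0, 0, 0, 0, 0, -0.2], [0, 0, 0, 0, 0, 0, -0.5], [0, 0, 0, 0, 0, 0, -0.8], [0, 0, 0, 0, 0, 0, -1], [0, 0, 0.02, 0, 0, 0, -1], [0, 0, 0.03, 0, 0, 0, -1]],
  ],
)

```text
clock: 12.27
eef_pos: [0.5781, 0.0665, 0.0715]
tool_rot: [-0.009, 1.0, -0.0, 0.001]
ft_force: [0.6, -1.0, 0.3]
grip_width: 0.0853
```

Call:
move_arm(
  moves=[
    [[0, 0, 0.06, 0, 0, 0, -1], [0, 0, 0.06, 0, 0, 0, -1], [-0.03, -0.03, 0.05, 0, 0, 0, -1], [-0.05, -0.05, 0.01, 0, 0, 0, -1], [-0.05, -0.05, 0, 0, 0, 0, -1], [-0.05, -0.05, 0, 0, 0, 0, -1], [-0.04, -0.045, 0, 0, 0, 0, -1], [-0.025, -0.03, 0, 0, 0, 0, -1]],
  ],
)

```text
clock: 12.93
eef_pos: [0.4573, -0.0613, 0.1755]
tool_rot: [-0.013, 1.0, -0.001, 0.01]
ft_force: [0.1, 0.1, 1.0]
grip_width: 0.0856
```

```bash
python3 st.py 433 -71.5 110 91
```

```text
t 12.93 tcp [457.3 -61.3 175.5] jaw 91.5 z [ 0.02  -0.001 -1.   ] j1,j6 [-7.7 -9.2] F [0.1 0.1 1. ] w 85.6
units to go [-0.0485 -0.0205 -0.1309] rot [0.002 0.039 0.   ] rz -0.016
```

Call:
move_arm(
  moves=[
    [[-0.022, -0.006, 0, 0, 0.02, -0.01, -1], [-0.012, -0.003, 0, 0, 0.01, 0, -1], [-0.005, 0, -0.03, 0, 0.005, 0, -1], [0, 0, -0.04, 0, 0, 0, -1], [0, 0, -0.02, 0, 0, 0, -1], [0, 0, 0, 0, 0, 0, -1], [0, 0, 0, 0, 0, 0, -1]],
  ],
)

```text
clock: 13.52
eef_pos: [0.4373, -0.0665, 0.1348]
tool_rot: [-0.008, 1.0, -0.001, 0.005]
ft_force: [0.1, -1.0, 0.4]
grip_width: 0.0856
```

```bash
python3 st.py 433 -71.5 27 91
```

```text
t 13.52 tcp [437.3 -66.5 134.8] jaw 91.0 z [ 0.009 -0.001 -1.   ] j1,j6 [-8.7 -9.6] F [ 0.1 -1.   0.4] w 85.6
units to go [-0.0086 -0.0101 -0.2156] rot [0.002 0.018 0.   ] rz 0.001
```

Call:
move_arm(
  moves=[
    [[-0.008, -0.009, -0.02, 0.002, 0.018, 0, -1], [-0.002, -0.002, -0.03, 0, 0.003, 0, -1], [0, 0, -0.03, 0, 0, 0, -1], [0, 0, -0.02, 0, 0, 0, -1], [0, 0, 0, 0, 0, 0, -1], [0, 0, 0, 0, 0, 0, -1]],
  ],
)

```text
clock: 14.02
eef_pos: [0.4358, -0.0717, 0.085]
tool_rot: [-0.01, 1.0, -0.001, 0.001]
ft_force: [-0.6, 0.2, 0.2]
grip_width: 0.0853
```

```bash
python3 st.py 433 -71.5 27 91
```

```text
t 14.02 tcp [435.8 -71.7  85. ] jaw 91.2 z [ 0.003 -0.001 -1.   ] j1,j6 [ -9.3 -10.5] F [-0.6  0.2  0.2] w 85.3
units to go [-0.0057  0.0005 -0.1159] rot [0.002 0.005 0.   ] rz -0.007
```

Call:
move_arm(
  moves=[
    [[-0.006, 0, -0.025, 0, 0.01, 0, -1], [-0.002, 0, -0.035, 0, 0.005, 0, -1], [-0.002, 0, -0.03, 0, 0.005, 0, -1], [0, 0, -0.012, 0, 0.005, 0, -1], [0, 0, 0, 0, 0, 0, -1], [0, 0, 0, 0, 0, 0, -1]],
  ],
)

```text
clock: 14.52
eef_pos: [0.4357, -0.0725, 0.037]
tool_rot: [-0.011, 1.0, -0.001, -0.001]
ft_force: [0.1, -0.6, 0.1]
grip_width: 0.0858
```

```bash
python3 st.py 433 -71.5 27 91
```

```text
t 14.52 tcp [435.7 -72.5  37. ] jaw 91.3 z [-0.002 -0.003 -1.   ] j1,j6 [ -9.3 -10.6] F [ 0.1 -0.6  0.1] w 85.8
units to go [-0.0055  0.0021 -0.0201] rot [ 0.005 -0.004  0.   ] rz -0.008
```

Call:
move_arm(
  moves=[
    [[-0.005, 0.002, -0.012, 0.005, 0, -0.005, -1], [-0.001, 0, -0.008, 0, 0, 0, -1], [0, 0, -0.003, 0, 0, 0, -1], [0, 0, 0, 0, 0, 0, -1]],
  ],
)

```text
clock: 14.85
eef_pos: [0.435, -0.0718, 0.0273]
tool_rot: [-0.01, 1.0, -0.0, 0.002]
ft_force: [0.1, 0.0, 0.1]
grip_width: 0.0855
```

```bash
python3 st.py 433 -71.5 27 91
```

```text
t 14.85 tcp [435.  -71.8  27.3] jaw 91.1 z [ 0.003 -0.001 -1.   ] j1,j6 [ -9.4 -10.5] F [0.1 0.  0.1] w 85.5
units to go [-0.0039  0.0007 -0.0005] rot [0.001 0.006 0.   ] rz -0.003
```

Call:
move_arm(
  moves=[
    [[-0.003, 0, 0, 0, 0.006, 0, -1], [0, 0, 0, 0, 0, 0, 0], [0, 0, 0, 0, 0, 0, 1], [0, 0, 0, 0, 0, 0, 1], [0, 0, 0, 0, 0, 0, 1], [0, 0, 0, 0, 0, 0, 1], [0, 0, 0, 0, 0, 0, 1]],
  ],
)

```text
clock: 15.43
eef_pos: [0.434, -0.0715, 0.0282]
tool_rot: [-0.01, 1.0, 0.0, 0.001]
ft_force: [0.5, 0.8, 0.2]
grip_width: 0.0629
```

```bash
python3 st.py 433 -71.5 27 91
```

```text
t 15.43 tcp [434.  -71.5  28.2] jaw 91.1 z [ 0.002  0.    -1.   ] j1,j6 [ -9.4 -10.5] F [0.5 0.8 0.2] w 62.9
units to go [-0.002   0.0001 -0.0024] rot [-0.     0.003  0.   ] rz -0.004
```

Call:
move_arm(
  moves=[
    [[0, 0, 0.025, 0, 0, 0, 1], [0, 0, 0.03, 0, 0, 0, 1], [0.01, 0, 0.03, 0, 0, 0, 1], [0.03, -0.001, 0.015, 0, 0, 0, 1], [0.045, -0.002, 0, 0, 0, 0, 1], [0.055, -0.002, 0, 0, 0, 0, 1], [0.055, -0.002, 0, 0, 0, 0, 1], [0.045, -0.002, 0, 0, 0, 0, 1]],
  ],
)

```text
clock: 16.1
eef_pos: [0.5452, -0.0751, 0.0756]
tool_rot: [-0.009, 1.0, 0.001, -0.01]
ft_force: [0.0, -0.0, -3.0]
grip_width: 0.0633
```

```bash
python3 st.py 607.5 -78 32.2 91
```

```text
t 16.10 tcp [545.2 -75.1  75.6] jaw 91.0 z [-0.02   0.002 -1.   ] j1,j6 [-7.8 -8.9] F [ 0. -0. -3.] w 63.3
units to go [ 0.1246 -0.0059 -0.0868] rot [-0.005 -0.038 -0.   ] rz -0.001
```

Call:
move_arm(
  moves=[
    [[0.04, -0.002, 0, 0, -0.02, 0, 1], [0.035, -0.001, 0, 0, -0.01, 0, 1], [0.025, -0.001, 0, 0, 0, 0, 1], [0.008, 0, 0, 0, 0, 0, 1], [0, 0, 0, 0, 0, 0, 1], [0, 0, 0, 0, 0, 0, 1]],
  ],
)

```text
clock: 16.6
eef_pos: [0.6028, -0.077, 0.0696]
tool_rot: [-0.009, 1.0, 0.001, -0.005]
ft_force: [-0.9, 0.4, -3.1]
grip_width: 0.0632
```

```bash
python3 st.py 607.5 -78 32.2 91
```

```text
t 16.60 tcp [602.8 -77.   69.6] jaw 91.0 z [-0.01   0.003 -1.   ] j1,j6 [-7.3 -8.4] F [-0.9  0.4 -3.1] w 63.2
units to go [ 0.0093 -0.0019 -0.0747] rot [-0.005 -0.019 -0.   ] rz -0.002
```

Call:
move_arm(
  moves=[
    [[0.008, -0.001, -0.01, -0.003, -0.018, 0, 1], [0.003, 0, -0.02, 0, 0, 0, 1], [0, 0, -0.02, 0, 0, 0, 1], [0, 0, -0.01, 0, 0, 0, 1], [0, 0, 0, 0, 0, 0, 1], [0, 0, 0, 0, 0, 0, 1]],
  ],
)

```text
clock: 17.1
eef_pos: [0.6032, -0.0773, 0.0345]
tool_rot: [-0.009, 1.0, 0.001, -0.003]
ft_force: [-0.0, 0.1, -1.6]
grip_width: 0.0625
```

```bash
python3 st.py 607.5 -78 32.2 91
```

```text
t 17.10 tcp [603.2 -77.3  34.5] jaw 91.0 z [-0.007  0.002 -1.   ] j1,j6 [-7.3 -8.3] F [-0.   0.1 -1.6] w 62.5
units to go [ 0.0085 -0.0013 -0.0047] rot [-0.003 -0.013 -0.   ] rz -0.001
```

Call:
move_arm(
  moves=[
    [[0.008, -0.001, -0.002, -0.002, -0.013, 0, 1], [0.001, 0, -0.002, 0, 0, 0, 1], [0, 0, -0.002, 0, 0, 0, 1], [0, 0, 0, 0, 0, 0, 1]],
  ],
)

```text
clock: 17.43
eef_pos: [0.6079, -0.0779, 0.0328]
tool_rot: [-0.009, 1.0, 0.0, 0.0]
ft_force: [-0.3, -0.6, -3.1]
grip_width: 0.0627
```

```bash
python3 st.py 607.5 -78 32.2 91
```

```text
t 17.43 tcp [607.9 -77.9  32.8] jaw 91.0 z [ 0.001  0.001 -1.   ] j1,j6 [-7.3 -8.3] F [-0.3 -0.6 -3.1] w 62.7
units to go [-0.0008 -0.0003 -0.0012] rot [-0.001  0.001  0.   ] rz -0.0
```

Call:
move_arm(
  moves=[
    [[0, 0, -0.003, 0, 0, 0, 1], [0, 0, 0, 0, 0, 0, 0.2], [0, 0, 0, 0, 0, 0, -0.2], [0, 0, 0, 0, 0, 0, -0.5], [0, 0, 0, 0, 0, 0, -0.8], [0, 0, 0, 0, 0, 0, -1], [0, 0, 0.02, 0, 0, 0, -1], [0, 0, 0.03, 0, 0, 0, -1]],
  ],
)

```text
clock: 18.1
eef_pos: [0.6086, -0.078, 0.0566]
tool_rot: [-0.009, 1.0, 0.0, 0.001]
ft_force: [-0.0, 0.4, 0.2]
grip_width: 0.0854
```

Call:
move_arm(
  moves=[
    [[0, 0, 0.06, 0, 0, 0, -1], [0, 0, 0.06, 0, 0, 0, -1], [-0.03, -0.03, 0.05, 0, 0, 0, -1], [-0.05, -0.05, 0.02, 0, 0, 0, -1], [-0.05, -0.05, 0, 0, 0, 0, -1], [-0.05, -0.055, 0, 0, 0, 0, -1], [-0.05, -0.055, 0, 0, 0, 0, -1], [-0.03, -0.035, 0, 0, 0, 0, -1]],
  ],
)

```text
clock: 18.77
eef_pos: [0.4819, -0.2161, 0.1685]
tool_rot: [-0.015, 1.0, -0.003, 0.011]
ft_force: [1.2, -0.4, 0.2]
grip_width: 0.0852
```

```bash
python3 st.py 450 -243.3 110 91
```

```text
t 18.77 tcp [ 481.9 -216.1  168.5] jaw 91.7 z [ 0.022 -0.005 -1.   ] j1,j6 [-24.3 -26. ] F [ 1.2 -0.4  0.2] w 85.2
units to go [-0.0638 -0.0544 -0.1169] rot [0.01  0.043 0.   ] rz -0.024
```

Call:
move_arm(
  moves=[
    [[-0.025, -0.02, 0, 0.005, 0.02, -0.01, -1], [-0.015, -0.012, 0, 0, 0.01, -0.005, -1], [-0.008, -0.006, -0.02, 0, 0.005, 0, -1], [0, 0, -0.04, 0, 0, 0, -1], [0, 0, -0.02, 0, 0, 0, -1], [0, 0, 0, 0, 0, 0, -1], [0, 0, 0, 0, 0, 0, -1]],
  ],
)

```text
clock: 19.35
eef_pos: [0.4561, -0.2402, 0.1323]
tool_rot: [-0.008, 1.0, -0.004, 0.007]
ft_force: [0.7, 0.3, 0.1]
grip_width: 0.0855
```

```bash
python3 st.py 450 -243.3 34 91
```

```text
t 19.35 tcp [ 456.1 -240.2  132.3] jaw 90.9 z [ 0.013 -0.008 -1.   ] j1,j6 [-27.7 -28.6] F [0.7 0.3 0.1] w 85.5
units to go [-0.0122 -0.0061 -0.1965] rot [0.015 0.025 0.   ] rz 0.004
```

Call:
move_arm(
  moves=[
    [[-0.01, -0.005, -0.01, 0.015, 0.025, 0, -1], [-0.003, -0.001, -0.02, 0, 0.003, 0, -1], [0, 0, -0.02, 0, 0, 0, -1], [0, 0, -0.01, 0, 0, 0, -1], [0, 0, 0, 0, 0, 0, -1], [0, 0, 0, 0, 0, 0, -1]],
  ],
)

```text
clock: 19.85
eef_pos: [0.4508, -0.2423, 0.0996]
tool_rot: [-0.01, 1.0, 0.0, -0.001]
ft_force: [0.4, 0.6, 0.4]
grip_width: 0.0854
```

```bash
python3 st.py 450 -243.3 34 91
```

```text
t 19.85 tcp [ 450.8 -242.3   99.6] jaw 91.1 z [-0.002  0.001 -1.   ] j1,j6 [-28.2 -29.3] F [0.4 0.6 0.4] w 85.4
units to go [-0.0017 -0.0021 -0.1312] rot [-0.001 -0.003 -0.   ] rz -0.003
```

Call:
move_arm(
  moves=[
    [[-0.003, -0.002, -0.025, 0.002, 0.005, 0, -1], [-0.003, 0, -0.035, 0.002, 0.007, 0, -1], [-0.002, 0, -0.035, 0, 0.007, 0, -1], [0, 0, -0.02, 0, 0.005, 0, -1], [0, 0, -0.006, 0, 0, 0, -1], [0, 0, 0, 0, 0, 0, -1], [0, 0, 0, 0, 0, 0, -1]],
  ],
)

```text
clock: 20.43
eef_pos: [0.4492, -0.2443, 0.0393]
tool_rot: [-0.01, 1.0, 0.0, -0.005]
ft_force: [-0.1, 0.7, 0.8]
grip_width: 0.0858
```

```bash
python3 st.py 450 -243.3 34 91
```

```text
t 20.43 tcp [ 449.2 -244.3   39.3] jaw 91.1 z [-0.01  0.   -1.  ] j1,j6 [-28.4 -29.5] F [-0.1  0.7  0.8] w 85.8
units to go [ 0.0016  0.0019 -0.0106] rot [-0.    -0.018 -0.   ] rz -0.004
```

Call:
move_arm(
  moves=[
    [[0.001, 0.001, -0.009, 0, -0.016, 0, -1], [0, 0, 0, 0, -0.002, 0, -1], [0, 0, 0, 0, 0, 0, 0], [0, 0, 0, 0, 0, 0, 1], [0, 0, 0, 0, 0, 0, 1], [0, 0, 0, 0, 0, 0, 1], [0, 0, 0, 0, 0, 0, 1], [0, 0, 0, 0, 0, 0, 1]],
  ],
)

```text
clock: 21.1
eef_pos: [0.452, -0.2448, 0.038]
tool_rot: [-0.01, 1.0, -0.001, 0.003]
ft_force: [0.2, -0.3, -2.8]
grip_width: 0.0566
```

```bash
python3 st.py 581.7 -252.2 40 91
```

```text
t 21.10 tcp [ 452.  -244.8   38. ] jaw 91.1 z [ 0.007 -0.003 -1.   ] j1,j6 [-28.5 -29.6] F [ 0.2 -0.3 -2.8] w 56.6
units to go [ 0.2594 -0.0148  0.004 ] rot [0.005 0.013 0.   ] rz -0.004
```

Call:
move_arm(
  moves=[
    [[0, 0, 0.025, 0, 0.008, 0, 1], [0, 0, 0.03, 0, 0, 0, 1], [0, 0, 0.03, 0, 0, 0, 1], [0.02, -0.002, 0.015, 0, 0, 0, 1], [0.04, -0.003, 0, 0, 0, 0, 1], [0.045, -0.003, 0, 0, 0, 0, 1], [0.045, -0.003, 0, 0, 0, 0, 1], [0.03, -0.002, 0, 0, 0, 0, 1]],
  ],
)

```text
clock: 21.77
eef_pos: [0.5373, -0.2493, 0.0871]
tool_rot: [-0.008, 1.0, 0.001, -0.005]
ft_force: [-0.4, -0.3, -1.4]
grip_width: 0.0572
```

```bash
python3 st.py 582.5 -252.5 42 91
```

```text
t 21.77 tcp [ 537.3 -249.3   87.1] jaw 90.9 z [-0.01   0.003 -1.   ] j1,j6 [-24.8 -25.8] F [-0.4 -0.3 -1.4] w 57.2
units to go [ 0.0904 -0.0063 -0.0902] rot [-0.005 -0.019 -0.   ] rz 0.002
```

Call:
move_arm(
  moves=[
    [[0.03, -0.002, 0, 0, -0.01, 0, 1], [0.025, -0.001, 0, 0, -0.005, 0, 1], [0.015, 0, 0, 0, 0, 0, 1], [0.004, 0, 0, 0, 0, 0, 1], [0, 0, 0, 0, 0, 0, 1], [0, 0, 0, 0, 0, 0, 1]],
  ],
)

```text
clock: 22.27
eef_pos: [0.5773, -0.25, 0.0835]
tool_rot: [-0.009, 1.0, 0.002, -0.003]
ft_force: [-0.3, 0.3, -1.7]
grip_width: 0.0569
```

```bash
python3 st.py 582.5 -252.5 42 91
```

```text
t 22.27 tcp [ 577.3 -250.    83.5] jaw 91.0 z [-0.006  0.004 -1.   ] j1,j6 [-23.5 -24.5] F [-0.3  0.3 -1.7] w 56.9
units to go [ 0.0105 -0.005  -0.083 ] rot [-0.008 -0.011 -0.   ] rz -0.002
```

Call:
move_arm(
  moves=[
    [[0.009, -0.004, -0.01, -0.006, -0.011, 0, 1], [0.003, -0.001, -0.02, 0, 0, 0, 1], [0, 0, -0.025, 0, 0, 0, 1], [0, 0, -0.01, 0, 0, 0, 1], [0, 0, 0, 0, 0, 0, 1], [0, 0, 0, 0, 0, 0, 1]],
  ],
)

```text
clock: 22.77
eef_pos: [0.5801, -0.2529, 0.0474]
tool_rot: [-0.008, 1.0, 0.001, -0.002]
ft_force: [0.5, -0.3, -2.0]
grip_width: 0.0571
```

```bash
python3 st.py 582.5 -252.5 42 91
```

```text
t 22.77 tcp [ 580.1 -252.9   47.4] jaw 90.9 z [-0.003  0.002 -1.   ] j1,j6 [-23.6 -24.5] F [ 0.5 -0.3 -2. ] w 57.1
units to go [ 0.0047  0.0008 -0.0109] rot [-0.003 -0.006 -0.   ] rz 0.002
```

Call:
move_arm(
  moves=[
    [[0.004, 0, -0.004, 0, -0.006, 0, 1], [0, 0, -0.004, 0, 0, 0, 1], [0, 0, -0.003, 0, 0, 0, 1], [0, 0, -0.002, 0, 0, 0, 1], [0, 0, 0, 0, 0, 0, 1]],
  ],
)

```text
clock: 23.18
eef_pos: [0.5828, -0.2533, 0.0421]
tool_rot: [-0.008, 1.0, 0.0, 0.001]
ft_force: [-0.7, 0.1, -2.6]
grip_width: 0.0572
```

```bash
python3 st.py 582.5 -252.5 41 91
```

```text
t 23.18 tcp [ 582.8 -253.3   42.1] jaw 90.9 z [ 0.002  0.001 -1.   ] j1,j6 [-23.5 -24.4] F [-0.7  0.1 -2.6] w 57.2
units to go [-0.0006  0.0017 -0.0021] rot [-0.002  0.004  0.   ] rz 0.003
```

Next: lower gently to contact, release, and lift clear.

Call:
move_arm(
  moves=[
    [[0, 0, -0.002, 0, 0, 0, 1], [0, 0, -0.002, 0, 0, 0, 1], [0, 0, -0.002, 0, 0, 0, 1], [0, 0, 0, 0, 0, 0, 1]],
  ],
)

```text
clock: 23.52
eef_pos: [0.5833, -0.2535, 0.0419]
tool_rot: [-0.008, 1.0, -0.0, 0.002]
ft_force: [0.1, 0.2, -1.7]
grip_width: 0.0568
```

Call:
move_arm(
  moves=[
    [[0, 0, 0, 0, 0, 0, 0.2], [0, 0, 0, 0, 0, 0, -0.2], [0, 0, 0, 0, 0, 0, -0.5], [0, 0, 0, 0, 0, 0, -0.8], [0, 0, 0, 0, 0, 0, -1], [0, 0, 0.02, 0, 0, 0, -1], [0, 0, 0.03, 0, 0, 0, -1], [0, 0, 0.05, 0, 0, 0, -1]],
  ],
)

```text
clock: 24.18
eef_pos: [0.5805, -0.2522, 0.0876]
tool_rot: [-0.008, 1.0, 0.002, -0.002]
ft_force: [-0.6, -0.6, -0.6]
grip_width: 0.0854
```

Call:
move_arm(
  moves=[
    [[0, 0, 0.06, 0, 0, 0, -1], [0, 0, 0.07, 0, 0, 0, -1], [-0.04, 0, 0.07, 0, 0, 0, -1], [-0.06, 0, 0.05, 0, 0, 0, -1], [-0.06, 0, 0.03, 0, 0, 0, -1], [-0.06, 0, 0.02, 0, 0, 0, -1], [-0.06, 0, 0, 0, 0, 0, -1], [-0.06, 0, 0, 0, 0, 0, -1]],
  ],
)

```text
clock: 24.85
eef_pos: [0.4127, -0.2529, 0.2564]
tool_rot: [-0.011, 1.0, -0.004, 0.008]
ft_force: [-0.1, -0.1, 0.0]
grip_width: 0.0855
```

Call:
move_arm(
  moves=[
    [[-0.06, 0, 0, 0, 0, 0, -1], [-0.06, 0, 0, 0, 0, 0, -1], [-0.03, 0, 0, 0, 0, 0, -1], [0, 0, 0, 0, 0, 0, -1], [0, 0, 0, 0, 0, 0, -1], [0, 0, 0, 0, 0, 0, -1]],
  ],
)

```text
clock: 25.35
eef_pos: [0.3301, -0.2525, 0.2645]
tool_rot: [-0.009, 1.0, -0.008, 0.013]
ft_force: [-0.3, 0.5, -1.0]
grip_width: 0.0853
```

```bash
python3 - <<'E'
from workcell import *
import pickle
from h import *
for n in("top","side"):
    c=camera(n);cv2.imwrite(f"pics/{n}1.png",c["pixels"][:,:,::-1]);pickle.dump(c,open(f"{n}1.pkl","wb"))
    if n=="top":T=c
c=T;im=c["pixels"][90:280,110:460,::-1];cv2.imwrite("pics/crop1.png",cv2.resize(im,None,fx=2.2,fy=2.2,interpolation=cv2.INTER_CUBIC))
P=cloud(c);Z=P[...,2]
E=np.array(c["extrinsics"]);bay={"carton":(586.5,235.8,.078),"tall":(575.5,66.5,.084),"squat":(607,-78,.064),"can":(581.7,-252.2,.074)}
for k,(x,y,h) in bay.items():
    m=((abs(Z-h)<.010)&(np.hypot(P[...,0]*1000-x,P[...,1]*1000-y)<45)).astype(np.uint8)
    cn=max(cv2.findContours(m,cv2.RETR_EXTERNAL,cv2.CHAIN_APPROX_NONE)[0],key=len)[:,0]
    W=plane(c,cn,h)[:,:2].astype(np.float32)*1000;r=cv2.minAreaRect(W)
    print(k,"z %.4f spread %.4f"%(np.median(Z[m>0]),Z[m>0].std()),np.round(r[0],1),np.round(r[1],1),round(r[2],1),"off",np.round(np.array(r[0])-[x,y],1))
o=get_obs();print(o["clock"],o["eef_pos"],o["ft_force"])
E
```

```text
carton z 0.0777 spread 0.0027 [587.7 236.2] [66.1 43. ] 3.0 off [1.2 0.4]
tall z 0.0833 spread 0.0030 [577.9  65.2] [45.6 42.1] 1.6 off [ 2.4 -1.3]
squat z 0.0638 spread 0.0027 [607.4 -77.8] [57.6 53.7] 1.0 off [0.4 0.2]
can z 0.0716 spread 0.0026 [ 583.1 -252.7] [57.1 57.1] 1.7 off [ 1.4 -0.5]
25.45 [ 0.3306437  -0.25256541  0.26412074] [-0.12740498  0.41062127 -0.0175645 ]
```

View pics/crop1.png

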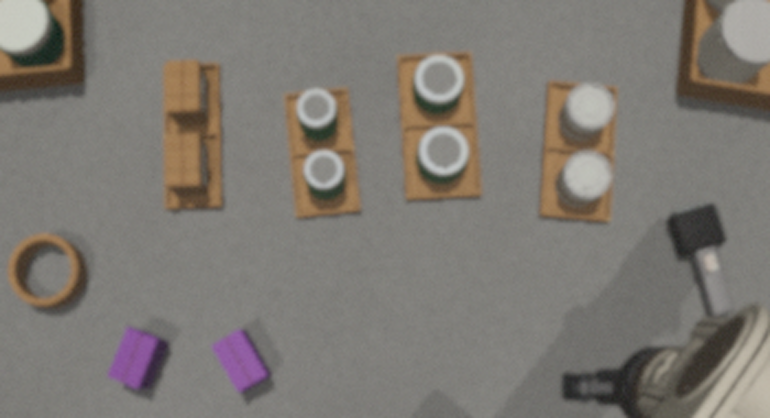

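View pics/side1.png

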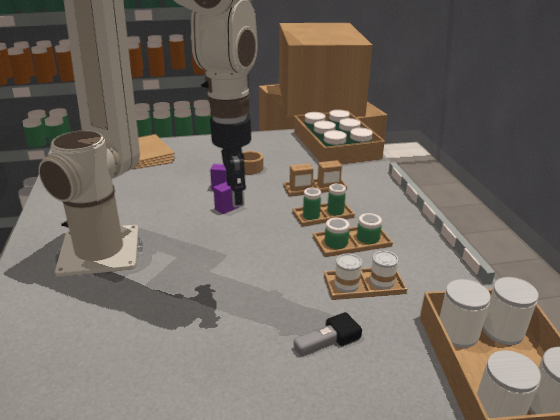

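Both views show all four goods upright in their near bays: crop pixels (185,160), (325,172), (443,153) and (587,177). Tape, scanner and purple boxes haven't moved, and the gripper is clear at z = 0.26 m. Handing in.

```bash
python3 -c "
from workcell import *
print(job_done())"
```

```text
the job is handed in; nothing more can be done
None
```

All four groceries are in the empty bays of their own trays, and I handed the job in at about 25.5 s of the 104 s allowed. I placed the carton first, then the tall jar, the squat jar and the can, each gripped in its upper half with the jaws across the tray. The hand-in gives no verdict.

The last camera check, after the gripper had let go and moved clear, showed:

| Item | Offset from bay middle (x, y), mm | Top height, mm | Expected, mm |
|---|---|---|---|
| Carton | 1.2, 0.4 | 77.7 | 78 |
| Tall jar | 2.4, −1.3 | 83.3 | 84 |
| Squat jar | 0.4, 0.2 | 63.8 | 64 |
| Can | 1.4, −0.5 | 71.6 | 74 |

- **Can reading:** it is 2.4 mm low, but the stray can also read 2 mm low on the table and the fixed can beside it reads 72. I take this to be its recessed top, not bad seating.
- **Upright and undisturbed:** in both views all four items look upright, and the tape roll, scanner and purple boxes look unmoved. I judged these by eye.
- **Forces:** the wrist force readings I saw stayed under about 4 N, and no check failed.

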